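Snap the carburettor parts boxes shut

ROBOT

A 6-joint arm with a two-finger parallel gripper is mounted at the origin on the work surface. World frame = base frame: x ahead of the robot, y to its left, z up, the work surface at z = 0. Lengths are in m, angles in rad, forces in N, time in s.
With the tool pointing down it reaches from about 0.375 to 0.9 m from the base axis. Payload 3.1 kg.
Tool frame: the origin (TCP) lies between the finger pads; the fingertips stand 22 mm ahead of it and the grasp point (between the pads) lies 3 mm ahead of it; z points along the fingers, y is the direction in which the jaws open and shut (so a half turn about z gives the same grasp; the last joint's range is limited). The gripper opens to 85 mm and grips with 20 to 120 N. Pads are 22 mm wide; open, the fingers measure 114 mm over their backs; the gripper's body (76 mm by 85 mm) begins 54 mm behind the grasp point. The pads swing forward as they close: fully open they stand 13 mm farther back than shut.
Start: joints at [-1.335, 0.527, 1.433, -0, 1.181, -0.178], TCP at [0.252, -0.572, 0.253] pointing down, gripper open.
Joint ranges: [-3.08, 3.08], [-0.75, 2.2], [0.22, 2.44], [-1.43, 4.57], [0, 2.65], [-2.85, 2.85]. Speed limits (rad/s): [2.79, 2.79, 3.14, 3.14, 3.14, 3.14].

INTERFACE

Orientations are given as a unit quaternion [x, y, z, w].
In Python, from station import status, snapshot, manip gives the robot as it stands.
- The arm moves only by the tool move_arm, never from a script. Its argument "plan" is a list that holds one entry, the list of rows, each a list of 7 numbers: the turn, a rotation vector about the tool's x, y, z scaled (see below), then the shift along the tool's x, y, z scaled (see below), then the closure, from 0 (fully open) to 1 (shut). A call has exactly 8 rows; each row is the pose to reach, as a shift and turn from the pose commanded when the call began, along the tool's axes at that moment; what a row does not reach only later rows make up. The controller multiplies each number of a shift by 100 mm and each number of a turn by pi/4 rad. A row lasts 1/8 s, in which the tool goes at most 62.5 mm and 10.7 degrees, less where a joint would pass 70% of its speed; a pose out of reach is approached as far as the arm can. A call with a number of a shift or a turn outside -1 to 1 is refused whole. A call with a gripper value outside its range is refused whole. The fingers move at their own pace and stop on an object; "force" is the grip in N (left out, the last holds). Time passes only in rows, so rows that repeat a pose let the fingers close, or fill a call up. It gives the time, the measured TCP pose, the force and the opening at its end, in the units of the state.
- status.sense(): the state, without advancing time (a new reading comes with each control period).
- snapshot(name): name is "scene" or "side" or "wrist"; returns a dict with "img" (420x560x3 uint8, red, green, blue), "depth" (420x560 float32, m along the optical axis (not along the pixel's ray), 0 where there is no reading), "mtx" (3x3 intrinsics, pixels), "T" (4x4, takes a point from camera to world coordinates). Camera axes: x right, y up, looking along -z (the intrinsics and any distortion apply to the point x, -y, -z); pixel columns grow to the right and rows downward; lengths in m; the calibration is good to about 2 mm. A picture is of the moment at which its call begins.
- manip.sign_off(): hands the job in, once; it reports no verdict.
The state is a dict: "t": time; "q": joint angles; "qd": joint speeds; "tau": joint torques, N m; "tcp_pos": TCP position; "tool_rot": TCP orientation; "force": force on the tool from outside, world axes, zero at the start; "ft_torque": the same for the moment, N m; "finger_gap": opening from 0.0 (shut) to 1.0 (fully open).
Only numpy, scipy, OpenCV 4.12 (cv2) and the standard library are available. Lean on these libraries where they do the work, as an engineer would, in place of code of your own. Each camera call takes 0.05 s, during which the arm holds its last target. There are 200 camera calls.

TASK

Close the two parts boxes that hold parts, the one with the brass jets and the one with the throttle slides: swing each red lid over and press its front edge down until it snaps fully shut and stays shut by itself. Be gentle, the thin lids crack if you press much harder than the snap needs. Leave the empty box open and do not knock the other things on the bench.

Things in the scene. Friction and masses are not known exactly. Their poses are not given: they have to be found in the camera images.
- box_jets: Parts box holding small brass jets; origin on the bench under the middle of its dark foam cradle (138 x 118 x 30 mm high, fixed). x: from snap front (-x) to hinge (+x), y along the hinge. The clear tub in it is 110 x 90 mm; how high it stands differs per box and is not measured: rim and hinge line 50 to 72 mm above the origin. Hinge line at x = +55 mm. Plastic cracks above 30 N of contact force.
- box_slides: Parts box holding three aluminium throttle slides; origin on the bench under the middle of its dark foam cradle (138 x 118 x 30 mm high, fixed). x: from snap front (-x) to hinge (+x), y along the hinge. Build and strength as box_jets; its own unmeasured rim and hinge height of 50 to 72 mm. A white sprung catch sits in the middle of the tub's front wall (x = -55 mm).
- box_empty: Empty parts box, to be left open; origin on the bench under the middle of its dark foam cradle (138 x 118 x 30 mm high, fixed). x: from snap front (-x) to hinge (+x), y along the hinge. Build and strength as box_jets.
- lid_jets (a joint): Hinge angle of box_jets' red lid: 0 fully shut, 0.07 resting on the catch unsnapped, 1.57 upright, 1.95 leaning back (stop); starts 1.3 to 1.85, stays where left. Plate 118 mm from hinge to free edge, 94 wide, 5 thick, underside at the hinge line; tongue at the free edge to 123 mm, 34 wide, hangs 14 mm, white pad on top: about 8 to 10 N down there snaps it over the catch.
- lid_slides (a joint): Hinge angle of the red lid of box_slides: values, sizes and snap as joint lid_jets; starts open, 1.3 to 1.85.
- lid_empty (a joint): Hinge angle of the red lid of box_empty: values, sizes and snap as joint lid_jets; starts open, 1.3 to 1.85.
- carb: Aluminium carburettor body, about 90 x 50 x 110 mm high; bystander, origin at the underside, near its middle.
- can: Dark red can, 96 mm diameter, 140 mm high; bystander, origin at the underside, near its middle.
- jar: Amber jar, 56 mm diameter, 70 mm high; bystander, origin at the underside, near its middle.
- driver: Screwdriver, 170 mm long, lying along its x axis; bystander, origin at the underside, near its middle.
- spanner: Steel spanner, 150 mm long, lying along its x axis; bystander, origin at the underside, near its middle.
- brush: Small brush, 170 mm long, lying along its x axis; bystander, origin at the underside, near its middle.
- nut: Brass cap nut, 26 mm diameter, 22 mm high; bystander, origin at the underside, near its middle.
Mind the look-alikes: they are no part of the job. Leave any purple look-alike of the box_empty alone. What is shaped like the box_jets but green is not meant.

How it is judged:
By the outcome, as a careful person would: the job done as asked, in the order asked, and still so for the second after the job is handed in, with the robot touching nothing.
It also fails if it takes over 56 s, if anything falls off the work surface, if the arm or the gripper's body presses on something with over 40 N, if the wrist force passes 120 N, or if a joint passes its speed limit or range.

## Working session

There is one attempt and no reset: what is moved stays moved. The work goes in short steps, Python scripts to look and compute and a tool call to move; the robot and the scene stay as the last step left them, time stands still between calls to the robot, and variables do not carry over. Pictures are saved under pics/ and viewed, on a budget of 10 in all, crops included, one or two more only if the job needs it, and the job is handed in when it is done.

Besides the shell and the picture viewer there is one more tool, called after ">>>" in YAML: its name, and indented under it one key for each argument. move_arm: Moves the arm, as the interface text tells. Its arguments: {"type":"object","properties":{"plan":{"type":"array"},"force":{"type":"number"}},"required":["plan"]}

```bash
ls; mkdir -p pics
python3 - <<'E'
from station import status, snapshot
import cv2, numpy as np
for n in ["scene","side"]:
    s=snapshot(n); np.savez(f"{n}0.npz",**s); cv2.imwrite(f"pics/{n}0.png",cv2.resize(s["img"][:,:,::-1],(784,588)))
    print(n,s["T"].round(3).tolist(),s["mtx"].round(1).tolist(),(s["depth"]>0).mean())
st=status.sense();print(st)
E
```

```text
pics
scene [[0.44, -0.612, 0.657, 1.397], [0.898, 0.297, -0.325, -0.433], [0.004, 0.733, 0.68, 0.982], [0.0, 0.0, 0.0, 1.0]] [[538.4, 0.0, 284.6], [0.0, 538.4, 208.5], [0.0, 0.0, 1.0]] 0.9961734693877551
side [[-0.884, 0.293, -0.365, 0.11], [-0.468, -0.569, 0.676, 0.734], [-0.01, 0.769, 0.64, 0.77], [0.0, 0.0, 0.0, 1.0]] [[405.3, 0.0, 275.1], [0.0, 405.3, 206.1], [0.0, 0.0, 1.0]] 0.995765306122449
{'t': 0.1, 'q': array([-1.33450322e+00,  5.28398958e-01,  1.43376003e+00,  1.51449544e-05,
        1.18139687e+00, -1.78475243e-01]), 'qd': array([-0.00025769, -0.00138421, -0.0036346 , -0.00099372,  0.00038485,
        0.00088948]), 'tau': array([-5.37742471e-04, -4.43304563e+01, -1.78586715e+01, -1.81016558e-04,
        3.90957110e-03,  1.32532543e-05]), 'tcp_pos': array([ 0.2517651 , -0.57140159,  0.2524201 ]), 'tool_rot': array([ 9.78572985e-01,  2.05897911e-01, -2.13733184e-05, -9.81395515e-04]), 'force': array([ 0.28307511, -0.31685175,  0.56958142]), 'ft_torque': array([-0.01343184,  0.02941732, -0.04823693]), 'finger_gap': 0.9997976203439642}
```

View pics/scene0.png

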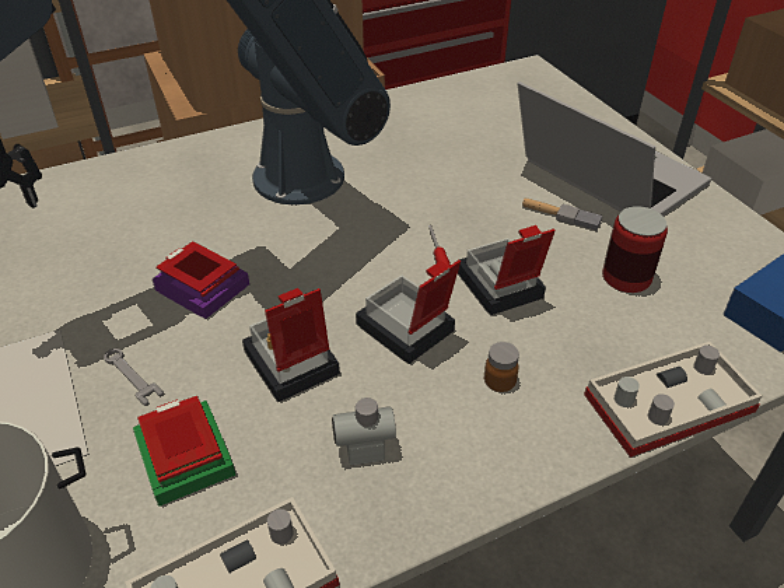

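View pics/side0.png

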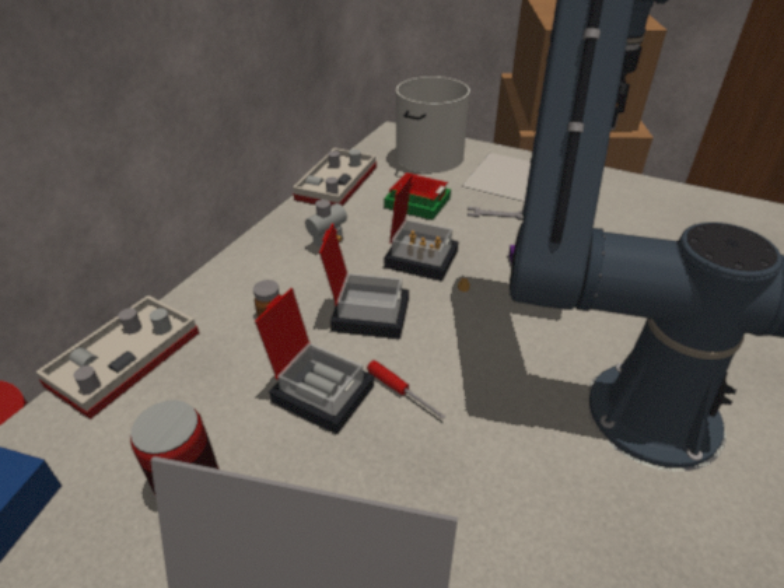

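The scene view shows three boxes on black cradles: jets (at 290,345), empty (410,315) and slides (505,270). The side view confirms it: slides at (320,385), empty at (370,300) and jets at (425,245). Hinges face away from the robot. I'll fit the poses from the depth next.

```bash
cat > h.py <<'E'
import numpy as np, cv2
def cloud(s):
    d=s["depth"]; K=s["mtx"]; v,u=np.mgrid[:d.shape[0],:d.shape[1]]
    p=np.stack([(u-K[0,2])/K[0,0]*d,-(v-K[1,2])/K[1,1]*d,-d],-1)
    return p@s["T"][:3,:3].T+s["T"][:3,3]
E
python3 - <<'E'
from h import *
S={n:dict(np.load(n+"0.npz")) for n in("scene","side")}
sc,sd=S["scene"],S["side"]; P,Q=cloud(sc),cloud(sd)
k=560/784
# rough seeds: tub middle in the side view, jets / empty / slides
for name,(u,v) in dict(jets=(423,245),empty=(372,300),slides=(322,380)).items():
    c=np.median(Q[int(v*k)-3:int(v*k)+4,int(u*k)-3:int(u*k)+4].reshape(-1,3),0)
    A=[];R=[]
    for s,X in((sc,P),(sd,Q)):
        im=s["img"].astype(int); near=np.hypot(X[...,0]-c[0],X[...,1]-c[1])<.13
        dark=(im.max(-1)<75)&near&(X[...,2]>.022)&(X[...,2]<.038); A.append(X[dark])
        red=near&(im[...,0]>90)&(im[...,1]<60)&(X[...,2]>.055); R.append(X[red])
    A=np.vstack(A);
    r=cv2.minAreaRect(A[:,:2].astype(np.float32)*1000); print(name,c.round(3),"foam",len(A),"z",np.median(A[:,2]).round(4),r)
    for R1,n in zip(R,("scene","side")):
        if len(R1)<30: continue
        R2=R1
        for _ in range(3):
            m=R2.mean(0); w,V=np.linalg.eigh(np.cov((R2-m).T)); nrm=V[:,0]; e=abs((R1-m)@nrm); R2=R1[e<.006]
        print("  red",n,len(R1),len(R2),"mean",m.round(3),"n",nrm.round(3),"ext",np.percentile(R2,[1,99],0).round(3).tolist(), "top", R2[R2[:,2]>np.percentile(R2[:,2],97)].mean(0).round(3))
E
```

```text
jets [ 0.521 -0.21   0.044] foam 899 z 0.0286 ((527.814453125, -209.33798217773438), (144.79840087890625, 122.88642883300781), 6.297445297241211)
  red scene 141 102 mean [ 0.571 -0.209  0.18 ] n [0.983 0.09  0.162] ext [[0.562, -0.251, 0.069], [0.592, -0.162, 0.193]] top [ 0.567 -0.203  0.193]
  red side 55 39 mean [ 0.569 -0.205  0.176] n [0.989 0.084 0.125] ext [[0.564, -0.253, 0.089], [0.576, -0.158, 0.191]] top [ 0.567 -0.203  0.191]
empty [ 0.547 -0.015  0.021] foam 1040 z 0.0287 ((537.832763671875, 5.725921630859375), (142.966796875, 125.19381713867188), 17.882986068725586)
  red scene 136 96 mean [0.61  0.026 0.179] n [ 0.933  0.331 -0.142] ext [[0.587, -0.019, 0.066], [0.628, 0.071, 0.19]] top [0.608 0.031 0.19 ]
  red side 88 82 mean [0.603 0.033 0.155] n [ 0.938  0.296 -0.182] ext [[0.576, -0.014, 0.068], [0.624, 0.075, 0.188]] top [0.604 0.034 0.188]
slides [0.511 0.222 0.038] foam 1351 z 0.0289 ((512.91064453125, 220.7825469970703), (122.94120025634766, 145.62954711914062), 87.71082305908203)
  red scene 119 78 mean [0.587 0.215 0.171] n [ 0.989 -0.01  -0.148] ext [[0.569, 0.172, 0.058], [0.595, 0.261, 0.186]] top [0.59  0.214 0.185]
  red side 267 228 mean [0.578 0.213 0.131] n [ 0.984 -0.035 -0.173] ext [[0.565, 0.175, 0.063], [0.592, 0.267, 0.182]] top [0.585 0.218 0.182]
```

Run:
```python
from h import *
S={n:dict(np.load(n+"0.npz")) for n in("scene","side")}
B=dict(jets=(.528,-.209,6.3),slides=(.513,.221,-2.3),empty=(.538,.006,17.9))
for b,(x,y,a) in B.items():
    c,s_=np.cos(np.radians(a)),np.sin(np.radians(a))
    for n,s in S.items():
        X=cloud(s); L=np.stack([(X[...,0]-x)*c+(X[...,1]-y)*s_,-(X[...,0]-x)*s_+(X[...,1]-y)*c,X[...,2]],-1)
        im=s["img"].astype(int); red=(im[...,0]>1.8*im[...,1])&(im[...,0]>60)
        lid=L[red&(abs(L[...,1])<.05)&(abs(L[...,0]-.06)<.06)&(L[...,2]>.085)&(L[...,2]<.25)]
        for _ in range(3):
            f=np.polyfit(lid[:,2],lid[:,0],1); lid=lid[abs(lid[:,0]-np.polyval(f,lid[:,2]))<.006]
        ang=np.pi/2+np.arctan(f[0])
        rim=L[~red&(abs(L[...,0])<.06)&(abs(L[...,1])<.05)&(L[...,2]>.042)&(L[...,2]<.085)&((abs(L[...,1])>.04)|(L[...,0]<-.05))]
        lp=L[(abs(L[...,1])<.03)&(abs(L[...,0]-.06)<.07)&(L[...,2]>.1)&(L[...,2]<.25)]
        print(b,n,len(lid),"ang",ang.round(3),"x at z=.06",np.polyval(f,.06).round(4),"ymean",lid[:,1].mean().round(4),"lidtop z",np.percentile(lid[:,2],[98,100]).round(4),"any top",lp[:,2].max().round(4),"x",lp[lp[:,2].argmax(),0].round(3),"rim z pct",np.percentile(rim[:,2],[50,80,90,95,99]).round(4),len(rim))
# bystanders near: everything above 15mm on a coarse grid, from the scene view
X=np.vstack([cloud(s).reshape(-1,3) for s in S.values()])
m=(X[:,2]>.015)&(X[:,2]<.3)&(X[:,0]>.4)&(X[:,0]<.85)&(abs(X[:,1])<.36); X=X[m]
g=np.zeros((24,25),int)
np.maximum.at(g,(np.clip(((X[:,1]+.36)/.03).astype(int),0,23),np.clip(((X[:,0]-.4)/.02).astype(int),0,24)),(X[:,2]*1000).astype(int))
print("cols x from .40 step .02");
for i,r in enumerate(g): print("%.2f"%(-.36+.03*i),*("%3d"%v for v in r))
```

```text
jets scene 1462 ang 1.449 x at z=.06 0.0606 ymean -0.0033 lidtop z [0.1886 0.194 ] any top 0.194 x 0.041 rim z pct [0.0594 0.0679 0.0695 0.0703 0.0742] 267
jets side 157 ang 1.448 x at z=.06 0.0538 ymean 0.0158 lidtop z [0.1898 0.1912] any top 0.1912 x 0.039 rim z pct [0.0571 0.0651 0.0669 0.0677 0.0724] 520
slides scene 623 ang 1.729 x at z=.06 0.0607 ymean -0.0027 lidtop z [0.1824 0.1857] any top 0.1864 x 0.07 rim z pct [0.0549 0.0601 0.0619 0.0633 0.0699] 298
slides side 1004 ang 1.744 x at z=.06 0.0531 ymean 0.0063 lidtop z [0.1809 0.1831] any top 0.1865 x 0.062 rim z pct [0.055  0.0597 0.0605 0.0613 0.0696] 606
empty scene 436 ang 1.729 x at z=.06 0.0595 ymean -0.0082 lidtop z [0.1876 0.1908] any top 0.1919 x 0.065 rim z pct [0.0574 0.0649 0.0667 0.0679 0.0701] 498
empty side 436 ang 1.744 x at z=.06 0.0522 ymean 0.0108 lidtop z [0.187  0.1882] any top 0.1907 x 0.06 rim z pct [0.0569 0.0642 0.0656 0.0664 0.068 ] 570
cols x from .40 step .02
-0.36   0   0   0   0   0   0   0   0   0   0   0   0   0   0   0   0   0   0   0   0  42  63  64   0   0
-0.33   0   0   0   0   0   0   0 
[... 1691 characters left out ...]
63 148 179   0   0   0   0   0   0   0   0   0   0   0   0   0   0   0
0.18   0  29  62  62  61  62  61  58 184 185   0   0   0   0   0   0   0   0   0   0  42  42  43   0   0
0.21   0   0  62  66  42  41  40  38 186 186   0   0   0   0   0   0   0   0   0   0  42  39  62   0   0
0.24   0   0  62  62  60  63  61  63 140 180   0   0   0   0   0   0   0   0   0   0  41  59  62   0   0
0.27   0   0  33  30  32  32  31  31 107  33   0   0   0   0   0   0   0   0   0   0  40  43  24   0   0
0.30   0   0   0   0   0   0   0   0   0   0   0   0   0   0   0   0   0   0   0   0  39  43  36   0   0
0.33   0   0   0   0   0   0   0   0   0   0   0   0   0   0   0   0   0   0   0   0  39  44  37   0   0
```

>>> move_arm:
  plan:
    - [[0, 0, 0.05, 0.1, -0.05, -0.03, 1], [0, 0, 0.1, 0.25, -0.1, -0.06, 1], [0, 0, 0.15, 0.4, -0.15, -0.1, 1], [0, 0, 0.2, 0.55, -0.2, -0.14, 1], [0, 0, 0.25, 0.7, -0.25, -0.17, 1], [0, 0, 0.3, 0.85, -0.3, -0.2, 1], [0, 0, 0.35, 0.95, -0.35, -0.2, 1], [0, 0, 0.39, 1, -0.39, -0.2, 1]]
  force: 40

```text
t: 1.1
tcp_pos: [0.328, -0.4951, 0.2728]
tool_rot: [0.999, 0.054, -0.0, -0.001]
force: [-0.1, -0.3, -0.4]
finger_gap: -0.0
```

>>> move_arm:
  plan:
    - [[0, 0, 0, 0.1, -0.1, 0, 1], [0, 0, 0, 0.25, -0.2, 0, 1], [0, 0, 0, 0.4, -0.35, 0, 1], [0, 0, 0, 0.6, -0.5, 0, 1], [0, 0, 0, 0.75, -0.6, 0, 1], [0, 0, 0, 0.9, -0.75, 0, 1], [0, 0, 0, 1, -0.8, 0, 1], [0, 0, 0, 1, -0.8, 0, 1]]

```text
t: 2.1
tcp_pos: [0.4191, -0.4052, 0.2734]
tool_rot: [0.998, 0.055, -0.0, 0.0]
force: [-0.7, 0.4, -0.4]
finger_gap: -0.004
```

>>> move_arm:
  plan:
    - [[0, 0, 0, 0.1, -0.1, 0, 1], [0, 0, 0, 0.25, -0.2, 0, 1], [0, 0, 0, 0.4, -0.35, 0, 1], [0, 0, 0, 0.6, -0.5, 0, 1], [0, 0, 0, 0.75, -0.6, 0, 1], [0, 0, 0, 0.9, -0.75, 0, 1], [0, 0, 0, 1, -0.8, 0, 1], [0, 0, 0, 1, -0.8, 0, 1]]

```text
t: 3.1
tcp_pos: [0.5099, -0.3148, 0.2733]
tool_rot: [0.998, 0.055, 0.0, 0.0]
force: [0.2, 0.7, -0.4]
finger_gap: 0.004
```

>>> move_arm:
  plan:
    - [[0, 0, 0, 0.2, -0.1, 0, 1], [0, 0, 0, 0.4, -0.2, 0, 1], [0, 0, 0, 0.6, -0.35, 0, 1], [0, 0, 0, 0.8, -0.5, 0, 1], [0, 0, 0, 0.9, -0.65, 0, 1], [0, 0, 0, 1, -0.85, 0, 1], [0, 0, 0, 1, -1, 0, 1], [0, 0, 0, 1, -1, 0, 1]]

```text
t: 4.1
tcp_pos: [0.5972, -0.2035, 0.2734]
tool_rot: [0.998, 0.055, -0.0, -0.0]
force: [0.0, -0.7, 0.6]
finger_gap: 0.002
```

>>> move_arm:
  plan:
    - [[0, 0, 0, 0.15, 0, 0, 1], [0, 0, 0, 0.25, 0, 0.05, 1], [0, 0, 0, 0.25, 0, 0.2, 1], [0, 0, 0, 0.25, 0, 0.4, 1], [0, 0, 0, 0.25, 0, 0.6, 1], [0, 0, 0, 0.25, 0, 0.8, 1], [0, 0, 0, 0.25, 0, 0.95, 1], [0, 0, 0, 0.25, 0, 1, 1]]

```text
t: 5.1
tcp_pos: [0.6218, -0.2021, 0.1714]
tool_rot: [0.999, 0.054, -0.001, -0.001]
force: [0.0, -0.3, 0.3]
finger_gap: 0.002
```

```bash
cat >> h.py <<'E'
B=dict(jets=(.528,-.209,6.3,.068),slides=(.513,.221,-2.3,.061))
def boxtip(b,tcp):
    x,y,a,h=B[b]; c,s=np.cos(np.radians(a)),np.sin(np.radians(a)); dx,dy=tcp[0]-x,tcp[1]-y
    return np.array([dx*c+dy*s,-dx*s+dy*c,tcp[2]-.022])
def path(b,tcp,th,r,half=.011):
    "tool shift (units of 100 mm) to put the lower -x finger corner on the lid's outer face at angle th, radius r"
    t=boxtip(b,tcp); h=B[b][3]
    for a,q in zip(th,r):
        X=.055-q*np.cos(a)+.005*np.sin(a)+half; Z=h+q*np.sin(a)+.005*np.cos(a)
        print("th %.2f x %.2f z %.2f"%(a,(X-t[0])*10,-(Z-t[2])*10))
E
python3 - <<'E'
from h import *; from station import status,snapshot
s=status.sense(); print(s["tcp_pos"],boxtip("jets",s["tcp_pos"]))
path("jets",s["tcp_pos"],[1.45,1.3,1.1,.9,.75,.6,.45,.35,.25,.15,.1],[.085,.085,.09,.095,.1,.1,.105,.108,.11,.112,.114])
im=snapshot("scene")["img"][100:330,120:440,::-1]; cv2.imwrite("pics/a.png",cv2.resize(im,None,fx=2,fy=2))
E
```

```text
[ 0.62176415 -0.20214155  0.17144801] [ 0.09395052 -0.00347211  0.14944801]
th 1.45 x -0.33 z -0.04
th 1.30 x -0.46 z -0.02
th 1.10 x -0.64 z -0.01
th 0.90 x -0.83 z 0.04
th 0.75 x -0.98 z 0.10
th 0.60 x -1.08 z 0.21
th 0.45 x -1.20 z 0.31
th 0.35 x -1.28 z 0.40
th 0.25 x -1.33 z 0.49
th 0.15 x -1.38 z 0.60
th 0.10 x -1.41 z 0.65
```

View pics/a.png

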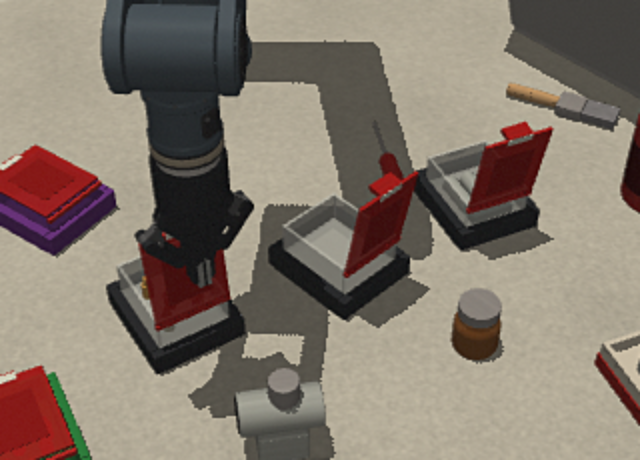

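The fingers are behind the jets lid (at about 205,270 in the crop) with nothing in the way. I'll swing it over now.

>>> move_arm:
  plan:
    - [[0, 0, 0, -0.15, 0, 0, 1], [0, 0, 0, -0.27, 0, 0, 1], [0, 0, 0, -0.35, 0, 0, 1], [0, 0, 0, -0.43, 0, 0, 1], [0, 0, 0, -0.54, 0, 0, 1], [0, 0, 0, -0.66, 0, 0, 1], [0, 0, 0, -0.76, 0, 0.02, 1], [0, 0, 0, -0.83, 0, 0.04, 1]]

```text
t: 6.15
tcp_pos: [0.5393, -0.2113, 0.1692]
tool_rot: [0.999, 0.054, -0.0, -0.0]
force: [0.9, -0.8, 0.9]
finger_gap: 0.001
```

>>> move_arm:
  plan:
    - [[0, 0, 0, -0.08, 0, 0.03, 1], [0, 0, 0, -0.15, 0, 0.06, 1], [0, 0, 0, -0.21, 0, 0.12, 1], [0, 0, 0, -0.27, 0, 0.19, 1], [0, 0, 0, -0.34, 0, 0.25, 1], [0, 0, 0, -0.4, 0, 0.31, 1], [0, 0, 0, -0.45, 0, 0.36, 1], [0, 0, 0, -0.47, 0, 0.39, 1]]

```text
t: 7.15
tcp_pos: [0.4929, -0.2163, 0.1299]
tool_rot: [0.999, 0.054, -0.0, -0.0]
force: [0.1, -0.2, 0.0]
finger_gap: 0.005
```

Run:
```python
from h import *; from station import status,snapshot
s=status.sense(); print(s["tcp_pos"],boxtip("jets",s["tcp_pos"]),s["force"])
path("jets",s["tcp_pos"],[.3,.2,.1,.07,0],[.11,.114,.118,.118,.118])
im=snapshot("side")["img"][110:310,180:430,::-1]; cv2.imwrite("pics/b.png",cv2.resize(im,None,fx=3,fy=3))
```

```text
[ 0.49290637 -0.21629273  0.12991117] [-0.03568196 -0.00339772  0.10791117] [ 0.09085957 -0.24422787  0.01610288]
th 0.30 x -0.02 z 0.03
th 0.20 x -0.09 z 0.12
th 0.10 x -0.15 z 0.23
th 0.07 x -0.16 z 0.27
th 0.00 x -0.16 z 0.35
```

View pics/b.png

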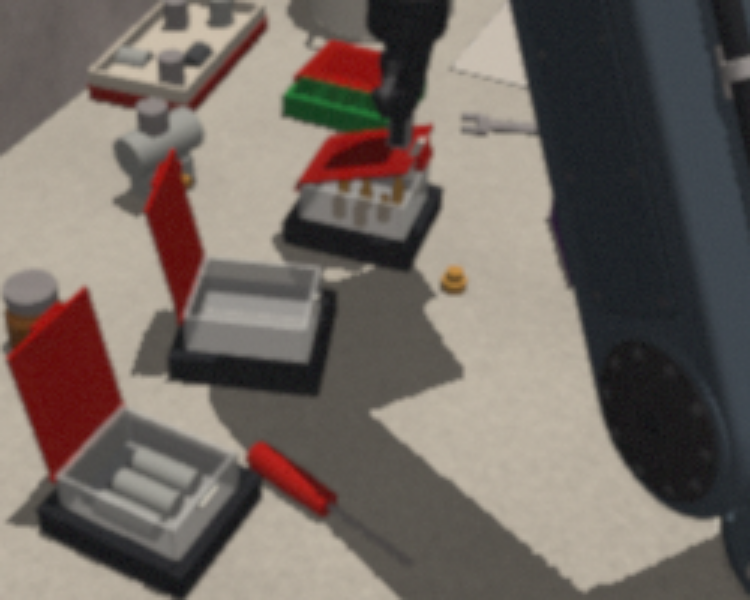

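The jets lid is over at roughly 0.3 rad, with the fingertips at about (405,145) in the crop. Next I lift a little, move over the pad and come down.

>>> move_arm:
  plan:
    - [[0, 0, 0, 0, 0, -0.15, 1], [0, 0, 0, -0.12, -0.03, -0.15, 1], [0, 0, 0, -0.24, -0.03, -0.15, 1], [0, 0, 0, -0.25, -0.03, -0.05, 1], [0, 0, 0, -0.25, -0.03, 0.02, 1], [0, 0, 0, -0.25, -0.03, 0.07, 1], [0, 0, 0, -0.25, -0.03, 0.11, 1], [0, 0, 0, -0.25, -0.03, 0.13, 1]]

```text
t: 8.2
tcp_pos: [0.4683, -0.2161, 0.1169]
tool_rot: [0.999, 0.054, -0.0, -0.0]
force: [-0.1, 0.2, -0.3]
finger_gap: 0.001
```

>>> move_arm:
  plan:
    - [[0, 0, 0, 0, 0, 0.005, 1], [0, 0, 0, 0, 0, 0.01, 1], [0, 0, 0, 0, 0, 0.015, 1], [0, 0, 0, 0, 0, 0.02, 1], [0, 0, 0, 0, 0, 0.025, 1], [0, 0, 0, 0, 0, 0.03, 1], [0, 0, 0, 0, 0, 0.035, 1], [0, 0, 0, 0, 0, 0.04, 1]]

```text
t: 9.2
tcp_pos: [0.4682, -0.2161, 0.1133]
tool_rot: [0.999, 0.054, -0.0, 0.0]
force: [0.5, 0.3, 0.0]
finger_gap: 0.002
```

>>> move_arm:
  plan:
    - [[0, 0, 0, 0, 0, 0.005, 1], [0, 0, 0, 0, 0, 0.01, 1], [0, 0, 0, 0, 0, 0.015, 1], [0, 0, 0, 0, 0, 0.02, 1], [0, 0, 0, 0, 0, 0.025, 1], [0, 0, 0, 0, 0, 0.03, 1], [0, 0, 0, 0, 0, 0.035, 1], [0, 0, 0, 0, 0, 0.04, 1]]

```text
t: 10.2
tcp_pos: [0.4682, -0.2161, 0.1093]
tool_rot: [0.999, 0.054, 0.0, -0.0]
force: [-0.1, -0.5, 0.5]
finger_gap: -0.002
```

Run:
```python
from h import *; from station import status,snapshot
s=status.sense(); print(s["tcp_pos"],boxtip("jets",s["tcp_pos"]),s["force"])
im=snapshot("side")["img"][130:210,260:350,::-1]; cv2.imwrite("pics/c.png",cv2.resize(im,None,fx=7,fy=7,interpolation=cv2.INTER_CUBIC))
```

```text
[ 0.46824687 -0.21610693  0.10927983] [-0.06017215 -0.00050704  0.08727983] [-0.14032494 -0.49110874  0.45000242]
```

View pics/c.png

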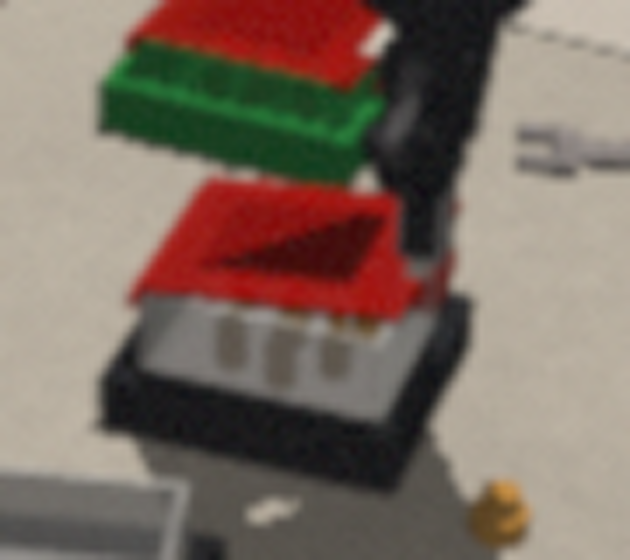

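The fingertips are on the front middle of the nearly closed lid (420,265), and it still gives freely. I'll press on slowly.

>>> move_arm:
  plan:
    - [[0, 0, 0, 0, 0, 0.005, 1], [0, 0, 0, 0, 0, 0.01, 1], [0, 0, 0, 0, 0, 0.015, 1], [0, 0, 0, 0, 0, 0.02, 1], [0, 0, 0, 0, 0, 0.025, 1], [0, 0, 0, 0, 0, 0.03, 1], [0, 0, 0, 0, 0, 0.03, 1], [0, 0, 0, 0, 0, 0.03, 1]]

```text
t: 11.25
tcp_pos: [0.4682, -0.2161, 0.1063]
tool_rot: [0.999, 0.054, 0.0, -0.0]
force: [0.3, 0.2, 0.4]
finger_gap: 0.003
```

>>> move_arm:
  plan:
    - [[0, 0, 0, 0, 0, 0.005, 1], [0, 0, 0, 0, 0, 0.01, 1], [0, 0, 0, 0, 0, 0.015, 1], [0, 0, 0, 0, 0, 0.02, 1], [0, 0, 0, 0, 0, 0.02, 1], [0, 0, 0, 0, 0, 0.02, 1], [0, 0, 0, 0, 0, 0.02, 1], [0, 0, 0, 0, 0, 0.02, 1]]

```text
t: 12.25
tcp_pos: [0.4682, -0.2161, 0.1043]
tool_rot: [0.999, 0.054, -0.0, -0.0]
force: [-1.1, -0.5, -0.6]
finger_gap: 0.002
```

>>> move_arm:
  plan:
    - [[0, 0, 0, 0, 0, 0.005, 1], [0, 0, 0, 0, 0, 0.01, 1], [0, 0, 0, 0, 0, 0.015, 1], [0, 0, 0, 0, 0, 0.02, 1], [0, 0, 0, 0, 0, 0.02, 1], [0, 0, 0, 0, 0, 0.02, 1], [0, 0, 0, 0, 0, 0.02, 1], [0, 0, 0, 0, 0, 0.02, 1]]

```text
t: 13.25
tcp_pos: [0.4682, -0.2161, 0.1029]
tool_rot: [0.999, 0.054, 0.0, 0.0]
force: [-1.7, -0.2, 5.6]
finger_gap: -0.001
```

>>> move_arm:
  plan:
    - [[0, 0, 0, 0, 0, 0.001, 1], [0, 0, 0, 0, 0, 0.002, 1], [0, 0, 0, 0, 0, 0.003, 1], [0, 0, 0, 0, 0, 0.004, 1], [0, 0, 0, 0, 0, 0.005, 1], [0, 0, 0, 0, 0, 0.006, 1], [0, 0, 0, 0, 0, 0.006, 1], [0, 0, 0, 0, 0, 0.006, 1]]

```text
t: 14.25
tcp_pos: [0.4681, -0.2162, 0.1026]
tool_rot: [0.999, 0.054, 0.0, 0.0]
force: [-2.2, 0.7, 8.4]
finger_gap: 0.0
```

>>> move_arm:
  plan:
    - [[0, 0, 0, 0, 0, 0.001, 1], [0, 0, 0, 0, 0, 0.002, 1], [0, 0, 0, 0, 0, 0.003, 1], [0, 0, 0, 0, 0, 0.004, 1], [0, 0, 0, 0, 0, 0.005, 1], [0, 0, 0, 0, 0, 0.006, 1], [0, 0, 0, 0, 0, 0.006, 1], [0, 0, 0, 0, 0, 0.006, 1]]

```text
t: 15.25
tcp_pos: [0.4681, -0.2162, 0.1019]
tool_rot: [0.999, 0.054, -0.0, 0.0]
force: [-1.9, 0.6, 7.9]
finger_gap: 0.001
```

>>> move_arm:
  plan:
    - [[0, 0, 0, 0, 0, 0.002, 1], [0, 0, 0, 0, 0, 0.003, 1], [0, 0, 0, 0, 0, 0.004, 1], [0, 0, 0, 0, 0, 0.006, 1], [0, 0, 0, 0, 0, 0.007, 1], [0, 0, 0, 0, 0, 0.008, 1], [0, 0, 0, 0, 0, 0.01, 1], [0, 0, 0, 0, 0, 0.01, 1]]

```text
t: 16.25
tcp_pos: [0.468, -0.2162, 0.1006]
tool_rot: [0.999, 0.054, -0.0, 0.0]
force: [-1.5, -0.2, 5.7]
finger_gap: 0.001
```

Over the peak; I'll follow it down.

>>> move_arm:
  plan:
    - [[0, 0, 0, 0, 0, 0.004, 1], [0, 0, 0, 0, 0, 0.008, 1], [0, 0, 0, 0, 0, 0.012, 1], [0, 0, 0, 0, 0, 0.016, 1], [0, 0, 0, 0, 0, 0.02, 1], [0, 0, 0, 0, 0, 0.024, 1], [0, 0, 0, 0, 0, 0.028, 1], [0, 0, 0, 0, 0, 0.03, 1]]

```text
t: 17.25
tcp_pos: [0.4683, -0.216, 0.097]
tool_rot: [0.999, 0.054, 0.0, -0.0]
force: [-0.4, 0.8, 1.3]
finger_gap: 0.002
```

Run:
```python
from h import *; from station import status,snapshot
s=status.sense(); print(s["tcp_pos"],boxtip("jets",s["tcp_pos"]),s["force"])
sn=snapshot("side");X=cloud(sn);im=sn["img"].astype(int)
x,y,a,h=B["jets"];c,q=np.cos(np.radians(a)),np.sin(np.radians(a))
lx=(X[...,0]-x)*c+(X[...,1]-y)*q; ly=-(X[...,0]-x)*q+(X[...,1]-y)*c
m=(im[...,0]>1.8*im[...,1])&(im[...,0]>60)&(abs(ly)<.045)&(lx>-.055)&(lx<.055)&(X[...,2]>.05)&(X[...,2]<.12)
print(m.sum(),np.polyfit(lx[m],X[...,2][m],1))
```

```text
[ 0.46834422 -0.21601981  0.09696816] [-0.06006583 -0.00043113  0.07496816] [-0.42886487  0.78075895  1.25560079]
542 [-0.01949146  0.07264527]
```

>>> move_arm:
  plan:
    - [[0, 0, 0, 0, 0, 0.002, 1], [0, 0, 0, 0, 0, 0.004, 1], [0, 0, 0, 0, 0, 0.006, 1], [0, 0, 0, 0, 0, 0.008, 1], [0, 0, 0, 0, 0, 0.01, 1], [0, 0, 0, 0, 0, 0.01, 1], [0, 0, 0, 0, 0, 0.01, 1], [0, 0, 0, 0, 0, 0.01, 1]]

```text
t: 18.3
tcp_pos: [0.4682, -0.2161, 0.0961]
tool_rot: [0.999, 0.054, -0.0, -0.0]
force: [0.5, -0.0, -1.0]
finger_gap: 0.004
```

>>> move_arm:
  plan:
    - [[0, 0, 0, 0, 0, 0.002, 1], [0, 0, 0, 0, 0, 0.004, 1], [0, 0, 0, 0, 0, 0.006, 1], [0, 0, 0, 0, 0, 0.008, 1], [0, 0, 0, 0, 0, 0.01, 1], [0, 0, 0, 0, 0, 0.012, 1], [0, 0, 0, 0, 0, 0.012, 1], [0, 0, 0, 0, 0, 0.012, 1]]

```text
t: 19.3
tcp_pos: [0.4681, -0.2161, 0.0951]
tool_rot: [0.999, 0.054, -0.0, 0.0]
force: [-1.8, 0.5, 5.0]
finger_gap: -0.001
```

>>> move_arm:
  plan:
    - [[0, 0, 0, 0, 0, -0.05, 1], [0, 0, 0, 0, 0, -0.15, 1], [0, 0, 0, 0, 0, -0.3, 1], [0, 0, 0, 0, 0, -0.45, 1], [0, 0, 0, 0, 0, -0.6, 1], [0, 0, 0, 0, 0, -0.75, 1], [0, 0, 0, 0, -0.1, -0.9, 1], [0, 0, 0, 0, -0.25, -1, 1]]

```text
t: 20.3
tcp_pos: [0.4655, -0.1906, 0.196]
tool_rot: [0.999, 0.054, 0.0, 0.0]
force: [0.8, 0.2, -0.6]
finger_gap: 0.0
```

>>> move_arm:
  plan:
    - [[0, 0, 0.03, 0, -0.2, -0.2, 1], [0, 0, 0.06, 0, -0.35, -0.35, 1], [0, 0, 0.09, 0, -0.5, -0.5, 1], [0, 0, 0.12, 0, -0.65, -0.6, 1], [0, 0, 0.15, 0, -0.8, -0.65, 1], [0, 0, 0.18, 0, -0.95, -0.65, 1], [0, 0, 0.19, 0, -1, -0.65, 1], [0, 0, 0.19, 0, -1, -0.65, 1]]

```text
t: 21.3
tcp_pos: [0.4544, -0.0912, 0.2599]
tool_rot: [1.0, -0.02, -0.0, -0.0]
force: [-0.4, -0.3, 0.5]
finger_gap: -0.002
```

Run:
```python
from h import *; from station import status,snapshot
s=status.sense(); print(s["tcp_pos"],s["tool_rot"],boxtip("slides",s["tcp_pos"]),s["force"])
sn=snapshot("side"); cv2.imwrite("pics/d.png",cv2.resize(sn["img"][130:210,260:350,::-1],None,fx=7,fy=7,interpolation=cv2.INTER_CUBIC))
for n in("side","scene"):
    sn=snapshot(n);X=cloud(sn);im=sn["img"].astype(int)
    x,y,a,h=B["jets"];c,q=np.cos(np.radians(a)),np.sin(np.radians(a))
    lx=(X[...,0]-x)*c+(X[...,1]-y)*q; ly=-(X[...,0]-x)*q+(X[...,1]-y)*c
    m=(im[...,0]>1.8*im[...,1])&(im[...,0]>60)&(abs(ly)<.04)&(lx>-.05)&(lx<.05)&(X[...,2]>.05)&(X[...,2]<.12)
    print(n,m.sum(),np.polyfit(lx[m],X[...,2][m],1))
```

```text
[ 0.45437909 -0.09121495  0.2599175 ] [ 9.99805883e-01 -1.97014970e-02 -2.13704717e-04 -3.47536238e-05] [-0.04604394 -0.31431599  0.2379175 ] [-0.41157908 -0.33025371  0.53404058]
side 483 [0.00125869 0.07211874]
scene 1042 [-0.00023069  0.07355166]
```

View pics/d.png

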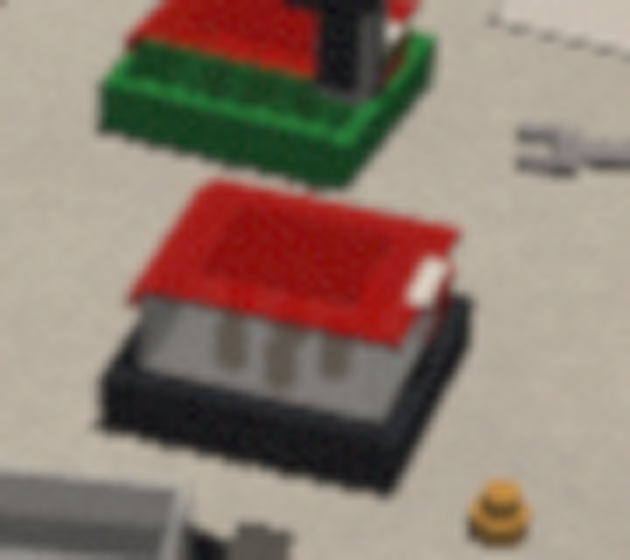

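Jets lid: shut, with a fitted slope of about 0 and the pad at (428,280). On to the slides box.

>>> move_arm:
  plan:
    - [[0, 0, 0, 0, -0.1, 0, 1], [0, 0, 0, 0, -0.25, 0, 1], [0, 0, 0, 0, -0.4, 0, 1], [0, 0, 0, 0, -0.6, 0, 1], [0, 0, 0, 0, -0.75, 0, 1], [0, 0, 0, 0, -0.9, 0, 1], [0, 0, 0, 0, -1, 0, 1], [0, 0, 0, 0, -1, 0, 1]]

```text
t: 22.45
tcp_pos: [0.4587, 0.0087, 0.2599]
tool_rot: [1.0, -0.02, -0.0, 0.0]
force: [0.1, -0.2, 0.8]
finger_gap: -0.001
```

>>> move_arm:
  plan:
    - [[0, 0, 0, 0.05, -0.15, 0, 1], [0, 0, 0, 0.15, -0.3, 0, 1], [0, 0, 0, 0.25, -0.45, 0, 1], [0, 0, 0, 0.35, -0.6, 0, 1], [0, 0, 0, 0.45, -0.75, 0, 1], [0, 0, 0, 0.5, -0.9, 0, 1], [0, 0, 0, 0.55, -1, 0, 1], [0, 0, 0, 0.55, -1, 0, 1]]

```text
t: 23.45
tcp_pos: [0.518, 0.1064, 0.2598]
tool_rot: [1.0, -0.02, -0.0, 0.0]
force: [0.8, -0.3, -0.3]
finger_gap: -0.004
```

>>> move_arm:
  plan:
    - [[0, 0, 0, 0.1, -0.1, 0, 1], [0, 0, 0, 0.25, -0.25, 0, 1], [0, 0, 0, 0.4, -0.4, 0, 1], [0, 0, 0, 0.6, -0.6, 0, 1], [0, 0, 0, 0.75, -0.75, 0, 1], [0, 0, 0, 0.9, -0.9, 0, 1], [0, 0, 0, 1, -1, 0, 1], [0, 0, 0, 1, -1, 0, 1]]

```text
t: 24.45
tcp_pos: [0.6223, 0.202, 0.2596]
tool_rot: [1.0, -0.02, 0.0, 0.0]
force: [0.7, -0.0, -0.2]
finger_gap: -0.005
```

>>> move_arm:
  plan:
    - [[0, 0, 0, 0.02, -0.14, 0, 1], [0, 0, 0, 0.02, -0.14, 0.1, 1], [0, 0, 0, 0.02, -0.14, 0.25, 1], [0, 0, 0, 0.02, -0.14, 0.45, 1], [0, 0, 0, 0.02, -0.14, 0.65, 1], [0, 0, 0, 0.02, -0.14, 0.8, 1], [0, 0, 0, 0.02, -0.14, 0.9, 1], [0, 0, 0, 0.02, -0.14, 0.92, 1]]

```text
t: 25.45
tcp_pos: [0.624, 0.2153, 0.167]
tool_rot: [1.0, -0.02, -0.001, 0.0]
force: [-0.2, 0.5, -0.1]
finger_gap: -0.0
```

Run:
```python
from h import *; from station import status,snapshot
s=status.sense(); print(s["tcp_pos"],boxtip("slides",s["tcp_pos"]),s["force"])
path("slides",s["tcp_pos"],[1.73,1.5,1.3,1.1,.9,.75,.6,.45,.35,.3],[.085,.085,.085,.09,.095,.1,.1,.105,.108,.11])
```

```text
[0.62401416 0.2153245  0.16703887] [ 0.1111525  -0.00121573  0.14503887] [-0.23816399  0.51777091 -0.11885625]
th 1.73 x -0.27 z 0.01
th 1.50 x -0.46 z -0.01
th 1.30 x -0.63 z 0.01
th 1.10 x -0.82 z 0.02
th 0.90 x -1.00 z 0.07
th 0.75 x -1.15 z 0.12
th 0.60 x -1.25 z 0.23
th 0.45 x -1.38 z 0.34
th 0.35 x -1.45 z 0.42
th 0.30 x -1.49 z 0.47
```

>>> move_arm:
  plan:
    - [[0, 0, 0, -0.15, 0, 0, 1], [0, 0, 0, -0.26, 0, 0, 1], [0, 0, 0, -0.37, 0, 0, 1], [0, 0, 0, -0.48, 0, 0, 1], [0, 0, 0, -0.6, 0, 0, 1], [0, 0, 0, -0.74, 0, 0.01, 1], [0, 0, 0, -0.88, 0, 0.03, 1], [0, 0, 0, -0.99, 0, 0.06, 1]]

```text
t: 26.45
tcp_pos: [0.5242, 0.2196, 0.1618]
tool_rot: [1.0, -0.02, -0.0, 0.0]
force: [0.5, -0.3, 0.0]
finger_gap: 0.003
```

>>> move_arm:
  plan:
    - [[0, 0, 0, -0.08, 0, 0.03, 1], [0, 0, 0, -0.15, 0, 0.06, 1], [0, 0, 0, -0.21, 0, 0.12, 1], [0, 0, 0, -0.27, 0, 0.19, 1], [0, 0, 0, -0.34, 0, 0.25, 1], [0, 0, 0, -0.4, 0, 0.31, 1], [0, 0, 0, -0.45, 0, 0.36, 1], [0, 0, 0, -0.48, 0, 0.4, 1]]

```text
t: 27.45
tcp_pos: [0.477, 0.2215, 0.1215]
tool_rot: [1.0, -0.02, -0.0, 0.0]
force: [0.5, 0.1, 0.4]
finger_gap: -0.003
```

Run:
```python
from h import *; from station import status,snapshot
s=status.sense(); print(s["tcp_pos"],boxtip("slides",s["tcp_pos"]),s["force"])
im=snapshot("side")["img"][180:320,170:330,::-1]; cv2.imwrite("pics/e.png",cv2.resize(im,None,fx=4,fy=4))
```

```text
[0.47704662 0.22151285 0.12153885] [-0.035945   -0.00093043  0.09953885] [0.50365342 0.10077437 0.37184639]
```

View pics/e.png

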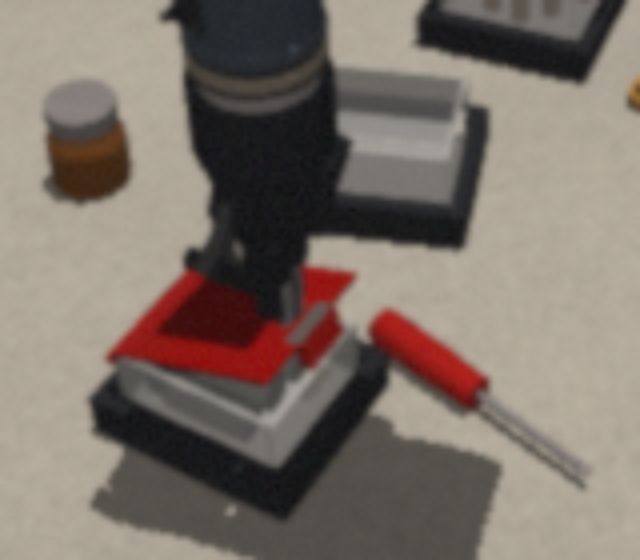

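The slides lid is over at about 0.3 rad, with the fingertips at (280,300) and the pad at (310,325). Same sequence as for the jets lid.

>>> move_arm:
  plan:
    - [[0, 0, 0, 0, 0, -0.15, 1], [0, 0, 0, -0.12, -0.01, -0.15, 1], [0, 0, 0, -0.24, -0.01, -0.15, 1], [0, 0, 0, -0.24, -0.01, -0.05, 1], [0, 0, 0, -0.24, -0.01, 0.03, 1], [0, 0, 0, -0.24, -0.01, 0.09, 1], [0, 0, 0, -0.24, -0.01, 0.14, 1], [0, 0, 0, -0.24, -0.01, 0.17, 1]]

```text
t: 28.5
tcp_pos: [0.4536, 0.2234, 0.1044]
tool_rot: [1.0, -0.02, -0.0, 0.0]
force: [-0.3, -0.4, 0.5]
finger_gap: -0.001
```

>>> move_arm:
  plan:
    - [[0, 0, 0, 0, 0, 0.005, 1], [0, 0, 0, 0, 0, 0.01, 1], [0, 0, 0, 0, 0, 0.015, 1], [0, 0, 0, 0, 0, 0.02, 1], [0, 0, 0, 0, 0, 0.025, 1], [0, 0, 0, 0, 0, 0.03, 1], [0, 0, 0, 0, 0, 0.035, 1], [0, 0, 0, 0, 0, 0.04, 1]]

```text
t: 29.5
tcp_pos: [0.4535, 0.2235, 0.1009]
tool_rot: [1.0, -0.02, -0.0, 0.0]
force: [-0.9, 1.3, -0.1]
finger_gap: 0.002
```

>>> move_arm:
  plan:
    - [[0, 0, 0, 0, 0, 0.003, 1], [0, 0, 0, 0, 0, 0.006, 1], [0, 0, 0, 0, 0, 0.009, 1], [0, 0, 0, 0, 0, 0.012, 1], [0, 0, 0, 0, 0, 0.015, 1], [0, 0, 0, 0, 0, 0.018, 1], [0, 0, 0, 0, 0, 0.02, 1], [0, 0, 0, 0, 0, 0.02, 1]]

```text
t: 30.5
tcp_pos: [0.4535, 0.2234, 0.0989]
tool_rot: [1.0, -0.02, 0.0, 0.0]
force: [-0.6, 0.3, 0.2]
finger_gap: -0.001
```

>>> move_arm:
  plan:
    - [[0, 0, 0, 0, 0, 0.003, 1], [0, 0, 0, 0, 0, 0.006, 1], [0, 0, 0, 0, 0, 0.009, 1], [0, 0, 0, 0, 0, 0.012, 1], [0, 0, 0, 0, 0, 0.015, 1], [0, 0, 0, 0, 0, 0.018, 1], [0, 0, 0, 0, 0, 0.02, 1], [0, 0, 0, 0, 0, 0.02, 1]]

```text
t: 31.5
tcp_pos: [0.4536, 0.2235, 0.0969]
tool_rot: [1.0, -0.02, 0.0, -0.0]
force: [0.2, -0.3, -1.2]
finger_gap: -0.0
```

>>> move_arm:
  plan:
    - [[0, 0, 0, 0, 0, 0.003, 1], [0, 0, 0, 0, 0, 0.006, 1], [0, 0, 0, 0, 0, 0.009, 1], [0, 0, 0, 0, 0, 0.012, 1], [0, 0, 0, 0, 0, 0.015, 1], [0, 0, 0, 0, 0, 0.018, 1], [0, 0, 0, 0, 0, 0.018, 1], [0, 0, 0, 0, 0, 0.018, 1]]

```text
t: 32.5
tcp_pos: [0.4534, 0.2235, 0.0956]
tool_rot: [1.0, -0.02, 0.0, -0.0]
force: [-0.9, 0.7, 5.0]
finger_gap: 0.001
```

>>> move_arm:
  plan:
    - [[0, 0, 0, 0, 0, 0.002, 1], [0, 0, 0, 0, 0, 0.004, 1], [0, 0, 0, 0, 0, 0.005, 1], [0, 0, 0, 0, 0, 0.006, 1], [0, 0, 0, 0, 0, 0.008, 1], [0, 0, 0, 0, 0, 0.009, 1], [0, 0, 0, 0, 0, 0.01, 1], [0, 0, 0, 0, 0, 0.01, 1]]

```text
t: 33.5
tcp_pos: [0.4534, 0.2235, 0.0949]
tool_rot: [1.0, -0.02, 0.0, -0.0]
force: [-1.2, -0.7, 9.7]
finger_gap: -0.004
```

>>> move_arm:
  plan:
    - [[0, 0, 0, 0, 0, 0.002, 1], [0, 0, 0, 0, 0, 0.003, 1], [0, 0, 0, 0, 0, 0.004, 1], [0, 0, 0, 0, 0, 0.005, 1], [0, 0, 0, 0, 0, 0.006, 1], [0, 0, 0, 0, 0, 0.007, 1], [0, 0, 0, 0, 0, 0.008, 1], [0, 0, 0, 0, 0, 0.008, 1]]

```text
t: 34.5
tcp_pos: [0.4533, 0.2235, 0.0938]
tool_rot: [1.0, -0.02, -0.0, -0.0]
force: [-1.8, 0.0, 6.3]
finger_gap: 0.003
```

>>> move_arm:
  plan:
    - [[0, 0, 0, 0, 0, 0.004, 1], [0, 0, 0, 0, 0, 0.008, 1], [0, 0, 0, 0, 0, 0.012, 1], [0, 0, 0, 0, 0, 0.016, 1], [0, 0, 0, 0, 0, 0.02, 1], [0, 0, 0, 0, 0, 0.024, 1], [0, 0, 0, 0, 0, 0.028, 1], [0, 0, 0, 0, 0, 0.03, 1]]

```text
t: 35.5
tcp_pos: [0.4536, 0.2234, 0.0902]
tool_rot: [1.0, -0.02, 0.0, 0.0]
force: [-1.3, 0.1, 1.1]
finger_gap: 0.001
```

>>> move_arm:
  plan:
    - [[0, 0, 0, 0, 0, 0.003, 1], [0, 0, 0, 0, 0, 0.006, 1], [0, 0, 0, 0, 0, 0.009, 1], [0, 0, 0, 0, 0, 0.012, 1], [0, 0, 0, 0, 0, 0.015, 1], [0, 0, 0, 0, 0, 0.015, 1], [0, 0, 0, 0, 0, 0.015, 1], [0, 0, 0, 0, 0, 0.015, 1]]

```text
t: 36.5
tcp_pos: [0.4536, 0.2235, 0.0888]
tool_rot: [1.0, -0.02, 0.0, -0.0]
force: [0.6, -0.1, 0.0]
finger_gap: 0.001
```

>>> move_arm:
  plan:
    - [[0, 0, 0, 0, 0, 0.002, 1], [0, 0, 0, 0, 0, 0.004, 1], [0, 0, 0, 0, 0, 0.006, 1], [0, 0, 0, 0, 0, 0.008, 1], [0, 0, 0, 0, 0, 0.01, 1], [0, 0, 0, 0, 0, 0.012, 1], [0, 0, 0, 0, 0, 0.012, 1], [0, 0, 0, 0, 0, 0.012, 1]]

```text
t: 37.5
tcp_pos: [0.4535, 0.2235, 0.0879]
tool_rot: [1.0, -0.02, 0.0, -0.0]
force: [-1.4, -0.1, 4.9]
finger_gap: -0.001
```

The lid is on its stop, about 8 mm below where contact began. Backing off to check.

>>> move_arm:
  plan:
    - [[0, 0, 0, 0, 0, -0.05, 1], [0, 0, 0, 0, 0, -0.15, 1], [0, 0, 0, 0, 0, -0.3, 1], [0, 0, 0, 0, 0, -0.45, 1], [0, 0, 0, 0, 0, -0.6, 1], [0, 0, 0, 0, 0, -0.75, 1], [0, 0, 0, 0, 0, -0.9, 1], [0, 0, 0, 0, 0, -1, 1]]

```text
t: 38.5
tcp_pos: [0.4538, 0.2235, 0.1888]
tool_rot: [1.0, -0.02, 0.001, -0.0]
force: [-0.3, -0.2, -0.5]
finger_gap: -0.0
```

>>> move_arm:
  plan:
    - [[0, 0, 0, 0, 0.1, -0.1, 1], [0, 0, 0, 0, 0.2, -0.2, 1], [0, 0, 0, 0, 0.35, -0.35, 1], [0, 0, 0, 0, 0.5, -0.5, 1], [0, 0, 0, 0, 0.65, -0.6, 1], [0, 0, 0, 0, 0.8, -0.6, 1], [0, 0, 0, 0, 0.9, -0.6, 1], [0, 0, 0, 0, 0.9, -0.6, 1]]

```text
t: 39.5
tcp_pos: [0.4495, 0.1328, 0.2472]
tool_rot: [1.0, -0.021, -0.001, -0.0]
force: [0.5, -0.5, 0.0]
finger_gap: -0.002
```

Run:
```python
from h import *; from station import status,snapshot
print(status.sense()["tcp_pos"])
for n in("side","scene"):
    sn=snapshot(n);X=cloud(sn);im=sn["img"].astype(int); cv2.imwrite(f"pics/f_{n}.png",cv2.resize(sn["img"][:,:,::-1],(784,588)))
    for b in B:
        x,y,a,h=B[b];c,q=np.cos(np.radians(a)),np.sin(np.radians(a))
        lx=(X[...,0]-x)*c+(X[...,1]-y)*q; ly=-(X[...,0]-x)*q+(X[...,1]-y)*c
        m=(im[...,0]>1.8*im[...,1])&(im[...,0]>60)&(abs(ly)<.04)&(lx>-.05)&(lx<.05)&(X[...,2]>.05)&(X[...,2]<.12)
        print(n,b,m.sum(),np.polyfit(lx[m],X[...,2][m],1))
```

```text
[0.4495377  0.13279282 0.2471504 ]
side jets 485 [0.00616827 0.07200483]
side slides 1007 [0.00249504 0.0650717 ]
scene jets 1043 [0.00065427 0.07356909]
scene slides 665 [0.00300112 0.06612776]
```

View pics/f_scene.png

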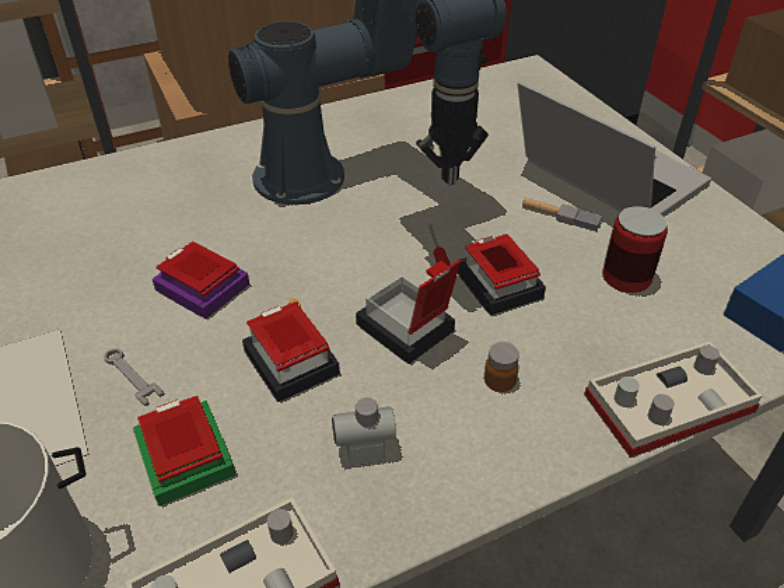

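The final picture shows the jets lid (288,335) and slides lid (502,260) both shut, the empty box (410,315) still open, and the bystanders in their original places.

```bash
python3 -c "
from station import manip; print(manip.sign_off())"
```

```text
the job is handed in; nothing more can be done
None
```

I closed the jets box first, then the slides box: each lid was pushed over from behind with shut fingers, then pressed down slowly on its pad. I handed the job in at about 40 s of the 56 s allowed.

- **Snap:** The highest press readings were about 8.4 N on the jets lid and 9.7 N on the slides lid, against the 30 N crack limit. I only had a force reading at the end of each one-second step, so a brief higher peak would not show. After the snap each lid met its stop about 8 mm below where it had rested on the catch, as expected.
- **Stays shut:** With the arm clear, the depth fit of both lids was flat, within 0.003 rad, in three of the four readings. The side view of the jets lid read 0.006 rad, which is still far below the 0.07 of an unsnapped lid.
- **Rest of the bench:** In the last picture the empty box is still open. The carburettor, can, jar, tools and look-alikes look unmoved; I checked these by eye only.

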